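# Close up the enamelling kiln and set its vent cap

## Robot

A 6-joint arm with a two-finger parallel gripper is mounted at the origin on a cart in front of the work surface, level with it; the furniture and walls round the work are solid. World frame = base frame: x ahead of the robot, y to its left, z up, the work surface at z = 0. Lengths are in m, angles in rad, forces in N, time in s.
With the tool pointing down it reaches from about 0.3 to 0.775 m from the base axis. Payload 14.6 kg.
Tool frame: the origin (TCP) lies at the very end of the fingers, on their centre line; the grasp point (between the pads) lies 19 mm behind it; y points along the fingers, x is the direction in which the jaws open and shut, and the axes are right-handed (so a half turn about y gives the same grasp; the last joint's range is limited). The gripper opens to 94 mm and grips with 3 to 60 N. Pads are 16 mm wide; open, the fingers measure 119 mm over their backs; the gripper's body (75 mm by 177 mm) begins 78 mm behind the grasp point.
Start: joints at [-1.277, 0.3, 1.521, -0, 1.321, -0.067], TCP at [0.194, -0.515, 0.205] pointing down, gripper open.
Joint ranges: [-3.03, 3.03], [-0.79, 2.21], [0.23, 2.52], [-1.04, 4.18], [0, 3.07], [-2.55, 2.55]. Speed limits (rad/s): [2.22, 2.22, 2.57, 3.14, 3.14, 3.14].

## Interface

Orientations are given as a unit quaternion [w, x, y, z].
In Python, from bench import readout, cams, order gives the robot as it stands.
- The arm moves only by the tool move_arm, never from a script. Its argument "motion" is a list of rows, each a list of 7 numbers: the closure, from 0 (fully open) to 1 (shut), then the shift along the tool's x, y, z in mm, then the turn, a rotation vector about the tool's x, y, z in rad. In form: [[grip, tx, ty, tz, ax, ay, az], ...]. A call has 1 to 5 rows; each row is the pose to reach, as a shift and turn from the pose commanded when the call began, along the tool's axes at that moment; what a row does not reach only later rows make up. A row lasts 1/12 s, in which the tool goes at most 41.7 mm and 7.16 degrees, less where a joint would pass 70% of its speed; a pose out of reach is approached as far as the arm can. A call with a gripper value outside its range is refused whole. The fingers move at their own pace and stop on an object; the grip force is fixed at half the most. Time passes only in rows, so rows that repeat a pose let the fingers close. It gives the time, the measured TCP pose, the force and the opening at its end, in the units of the state.
- readout.sense(): the state, without advancing time (a new reading comes with each control period).
- cams.read_camera(name): name is "scene" or "top"; returns a dict with "pixels" (384x512x3 uint8, red, green, blue), "z_map" (384x512 float32, m along the optical axis (not along the pixel's ray), 0 where there is no reading), "mtx" (3x3 intrinsics, pixels), "view" (4x4, takes a point from world to camera coordinates). Camera axes: x right, y up, looking along -z (the intrinsics and any distortion apply to the point x, -y, -z); pixel columns grow to the right and rows downward; lengths in m; the calibration is good to about 2 mm. A picture is of the moment at which its call begins.
- order.close_job(): hands the job in, once; it reports no verdict.
The state is a dict: "time": time; "qpos": joint angles; "joint_velocities": joint speeds; "joint_efforts": joint torques, N m; "tcp_pos": TCP position; "orientation": TCP orientation; "force": force on the tool from outside, world axes, zero at the start; "torque": the same for the moment, N m; "opening": finger opening in m.
Only numpy, scipy, OpenCV 4.12 (cv2) and the standard library are available. Lean on these libraries where they do the work, as an engineer would, in place of code of your own. Each camera call takes 0.05 s, during which the arm holds its last target. There are 200 camera calls.

## Task

Get the little enamelling kiln ready for firing: push its door fully shut until it seats in its roller catch, then screw the knurled vent cap on the roof down (clockwise from above) until it bottoms out. Back the cap off a quarter turn so that it cannot seize when it gets hot, and finish still gripping it in that position, so that I can nip up its grub screw; leave the other things on the bench where they are.

Things in the scene. Friction and masses are not known exactly. Their poses are not given: they have to be found in the camera images.
- kiln: front-loading bench kiln, white shell on a grey plinth, 240 mm deep (x), 260 mm wide (y), 200 mm high, fixed to the bench. Origin under its centre; its -x axis points out of the front, to the robot, z up. The vent neck rises from the flat, empty roof at x = -30 mm, y = 0. A spring roller catch sits on the right (-y) flank, 125 mm up
- kiln_door (a joint): door angle, rad: 0 = shut and seated, growing as it swings out to the robot about a vertical axis at the left (+y) of the front. It stays where it is left. From about 0.04 rad a tongue on the door meets two spring rollers: some 9 N at the free edge push it through, then the rollers draw it home to 0 against its stop
- door_hinge (a point): point on the door's vertical hinge axis, 160 mm above the bench
- door_push (a point): point on the door's flat outer face, a good place to push: 160 mm above the bench, 185 mm along the door from the hinge axis and 10 mm outward of it, 31 mm in from the panel's free edge, 32 mm below its top edge. The shut face stands 18 mm in front of the kiln's front, parallel to it. A black knob stands 41 mm out of the face, 70 mm below this point
- vent_cap (a joint): how far the vent cap is unscrewed, rad: 0 = bottomed out on its seat (a hard stop), growing as it turns anticlockwise seen from above. It rises 6 mm a turn, starts 2.2 to 3.4 rad open, takes about 0.06 N m to turn and stays where it is left
- cap_grip (a point): point on the vent cap's axis at the height to grip, 22 mm above its underside, 10 mm below its top. The cap is an upright brass cylinder 46 mm across, 32 mm high, knurled. Bottomed, its underside is 214 mm above the bench. The dark rib on its top (point -x axis) points to the kiln's front when bottomed and to the kiln's right (-y) a quarter turn open
- enamel_plate: round white enamel plate with a dark rim, 200 mm across and 34 mm high, loose, a bystander left in front of the kiln; origin under its centre
- fire_brick: pale fire brick 102 x 166 x 31 mm lying on the wooden soldering board right in front, a bystander; origin under its centre
- ring_cone: white cone 46 mm across and 100 mm high, standing on a cork dish to the right of the kiln, a bystander; origin under its centre

How it is judged:
On the way, in this order (a step that is already met when the one before it is completed fails the run):
1. the kiln door is shut and seated in its catch (value of joint kiln_door below 0.012 rad), for 0.3 s.
2. the vent cap is screwed down until it bottoms out, with the door still shut (value of joint vent_cap below 0.07 rad and value of joint kiln_door below 0.012 rad), for 0.2 s.
At the end, for the whole second after the job is handed in: the door is still seated (below 0.012 rad) and the cap, after having bottomed out, stands a quarter turn open (1.57 rad, give or take 0.32 rad), at rest and gripped by the fingers with more than 3 N (value of joint vent_cap between 1.25 and 1.89 rad and velocity of joint vent_cap between -0.1 and 0.1 rad/s and contact force between the fingers and vent_cap above 3 N and value of joint kiln_door below 0.012 rad); the arm keeps its last pose, push and grip.
It fails at once if a bystander (the enamel plate, fire brick or ring cone) is shifted by more than 30 mm or the cone knocked over (distance of any of enamel_plate, fire_brick, ring_cone from where it was at the start of the episode above 0.03 m or angle between ring_cone's own z axis and vertical above 0.5 rad).
It also fails if it takes over 72 s, if anything falls off the work surface, if the arm or the gripper's body presses on something with over 40 N, if the wrist force passes 120 N, or if a joint passes its speed limit or range.

## Working session

There is one attempt and no reset: what is moved stays moved. The work goes in short steps, Python scripts to look and compute and a tool call to move; the robot and the scene stay as the last step left them, time stands still between calls to the robot, and variables do not carry over. Pictures are saved under pics/ and viewed, about 8 in all and at most 12, crops included, and the job is handed in when it is done.

Besides the shell and the picture viewer there is one more tool, called after "Call:" as name(argument=value, ...) on one line, values as JSON. move_arm: Moves the arm, as the interface text tells. Its arguments: {"type":"object","properties":{"motion":{"type":"array","items":{"type":"array","items":{"type":"number"}}}},"required":["motion"]}

```bash
mkdir -p pics; ls; python3 - <<'E'
from bench import readout,cams
import cv2,numpy as np
s=readout.sense();print(s)
for n in("scene","top"):
    c=cams.read_camera(n);np.savez(f"{n}0.npz",**c)
    cv2.imwrite(f"pics/{n}0.png",c["pixels"][:,:,::-1]);print(n,c["mtx"],c["view"])
E
```

```text
pics
{'time': 0.0, 'qpos': array([-1.27663028e+00,  3.00474811e-01,  1.52156935e+00,  3.49989373e-05,
        1.32069446e+00, -6.66271933e-02]), 'joint_velocities': array([ 0.00023701,  0.00044453,  0.00093966, -0.0012696 ,  0.00027313,
        0.00033633]), 'joint_efforts': array([-2.01656170e-03, -5.31809127e+01, -3.52739024e+01,  7.07202265e-02,
        2.44248135e-02, -4.16735941e-05]), 'tcp_pos': array([ 0.1940765 , -0.51434674,  0.20488926]), 'orientation': array([ 0.58185585, -0.58133285,  0.40248858, -0.40186917]), 'force': array([ 0.44518852, -0.03364849, -0.20285912]), 'torque': array([ 0.01013107,  0.07496247, -0.01485387]), 'opening': 0.09386927167897936}
scene [[387.1086613    0.         254.56542123]
 [  0.         387.1086613  188.92773437]
 [  0.           0.           1.        ]] [[-0.90833326 -0.41797921 -0.01496871  0.4584804 ]
 [ 0.16997359 -0.40160614  0.89990082 -0.26410728]
 [-0.38215136  0.81486557  0.43583764 -0.93855675]
 [ 0.          0.          0.          1.        ]]
top [[481.04055889   0.         255.62857861]
 [  0.         481.04055889 196.16561274]
 [  0.           0.           1.        ]] [[ 0.01521265 -0.99868727  0.04891125 -0.0883921 ]
 [ 0.98541668  0.02326585  0.16856055 -0.55253668]
 [-0.16947724  0.04563371  0.98447703 -1.45723029]
 [ 0.          0.          0.          1.        ]]
```

View pics/scene0.png

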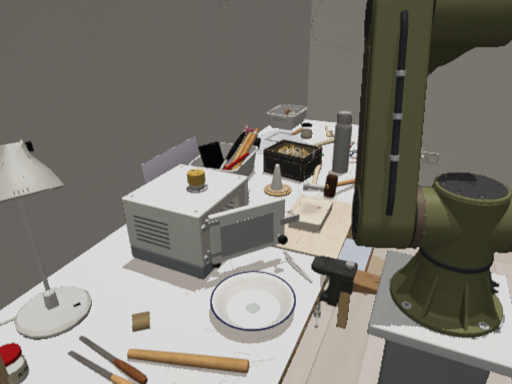

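View pics/top0.png

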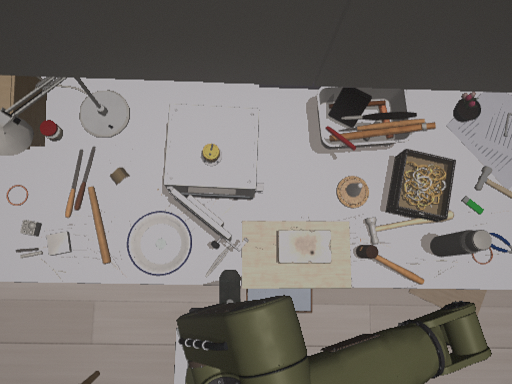

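The scene view shows the kiln with its door standing ajar at about (240,230). In the top view the roof spans about (165–260, 105–190), the cap is at (211,152), the door's free end is near (232,243), the plate is at (160,243), the brick at (305,247) and the cone at (353,190).

```bash
cat > h.py <<'E'
import numpy as np,cv2
from scipy.spatial.transform import Rotation as R
def cloud(c):
    z=c["z_map"];v,u=np.mgrid[:384,:512];K=c["mtx"]
    p=np.stack([(u-K[0,2])/K[0,0]*z,-(v-K[1,2])/K[1,1]*z,-z],-1)
    V=c["view"];w=(p-V[:3,3])@V[:3,:3]
    w[z==0]=np.nan;return w
def rot(s):
    return R.from_quat(np.roll(s["orientation"],-1)).as_matrix()
E
python3 - <<'E'
from h import *
from bench import readout
print(rot(readout.sense()).round(3))
W={n:cloud(np.load(n+"0.npz")) for n in("scene","top")}
t=W["top"]
bench=t[200:215,290:330];print("brick/bench z",np.nanmedian(t[60+150:215,100:120,2]))
def rect(w,u0,u1,v0,v1,z0,z1):
    p=w[v0:v1,u0:u1].reshape(-1,3);p=p[(p[:,2]>z0)&(p[:,2]<z1)];return p
p=rect(t,150,275,90,205,.19,.21);print("roof",len(p),np.median(p[:,2]),cv2.minAreaRect(p[:,:2].astype(np.float32)*1000))
for n,b in(("top",(195,228,138,168)),("scene",(180,212,160,195))):
    c=rect(W[n],*b,.232,.28);top=c[c[:,2]>np.percentile(c[:,2],90)-.004]
    print(n,"cap",len(c),c[:,2].max(),cv2.minEnclosingCircle(top[:,:2].astype(np.float32)*1000),top.mean(0),np.median(top[:,2]))
d=rect(t,160,245,180,255,.03,.205);print("door z pct",np.percentile(d[:,2],[50,90,99]))
d=d[d[:,2]>.17]
print(len(d),d[np.argsort(d[:,0])][::max(1,len(d)//30)].round(3))
ds=rect(W["scene"],190,300,195,270,.05,.2);print(len(ds))
E
```

```text
[[ 0.353 -0.     0.936]
 [-0.936  0.001  0.353]
 [-0.001 -1.     0.   ]]
brick/bench z -0.0007515730780146687
roof 7208 0.1991901882282403 ((647.3766479492188, 57.697959899902344), (260.4996643066406, 293.16650390625), 88.74844360351562)
top cap 238 0.25782623769887386 ((639.892333984375, 58.604209899902344), 23.11566162109375) [0.64092414 0.05737085 0.25041954] 0.25016790456724924
scene cap 209 0.25344902535445546 ((645.9324340820312, 59.97857666015625), 24.509254455566406) [0.64475691 0.06376767 0.25137418] 0.25147906659046493
door z pct [0.15831088 0.19948404 0.2036657 ]
1086 [[ 0.408  0.007  0.178]
 [ 0.421  0.004  0.189]
 [ 0.432  0.032  0.19 ]
 [ 0.443  0.03   0.193]
 [ 0.453  0.05   0.197]
 [ 0.462  0.053  0.188]
 [ 0.473  0.075  0.192]
 [ 0.483  0.09   0.193]
 [ 0.493  0.116  0.183]
 [ 0.503  0.121  0.19 ]
 [ 0.514  0.136  0.191]
 [ 0.523  0.154  0.184]
 [ 0.533  0.162  0.191]
 [ 0.549  0.171  0.184]
 [ 0.552  0.019  0.201]
 [ 0.554  0.114  0.196]
 [ 0.555 -0.009  0.191]
 [ 0.556  0.108  0.201]
 [ 0.557  0.055  0.202]
 [ 0.558  0.125  0.201]
 [ 0.559  0.083  0.201]
 [ 0.561  0.03   0.199]
 [ 0.562  0.002  0.196]
 [ 0.563 -0.035  0.196]
 [ 0.564  0.019  0.196]
 [ 0.566 -0.029  0.195]
 [ 0.567  0.123  0.198]
 [ 0.568  0.039  0.202]
 [ 0.57   0.022  0.198]
 [ 0.571  0.087  0.197]
 [ 0.573 -0.037  0.202]]
5268
```

```bash
python3 - <<'E'
import cv2
a=cv2.imread("pics/top0.png")[95:280,110:360];cv2.imwrite("pics/c1.png",cv2.resize(a,None,fx=3.2,fy=3.2,interpolation=cv2.INTER_CUBIC))
E
```

```text
(no output)
```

View pics/c1.png

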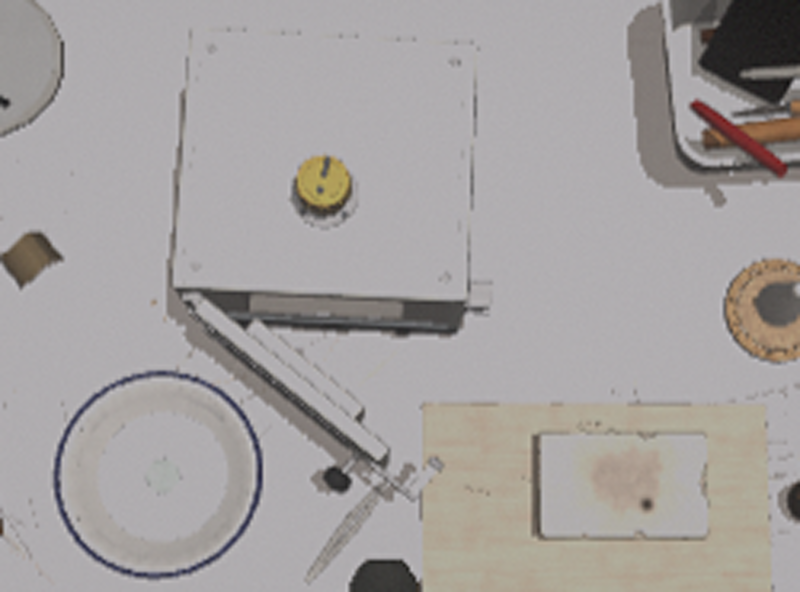

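The crop shows the cap rib pointing to the kiln's back at (325,168), so the cap is about 3 rad open. The door runs from its hinge at (185,293) to its free end at (385,455), with the knob at (337,480). Next I fit the kiln yaw and the door line.

```bash
cat >> h.py <<'E'
def sel(w,b,z0,z1):
    u0,u1,v0,v1=b;p=w[v0:v1,u0:u1].reshape(-1,3);return p[(p[:,2]>z0)&(p[:,2]<z1)]
def line(p):
    l=cv2.fitLine(p[:,:2].astype(np.float32),cv2.DIST_HUBER,0,.01,.01).ravel();return l
E
python3 - <<'E'
from h import *
t=cloud(np.load("top0.npz"))
p=sel(t,(150,275,90,205),.195,.204)
p=p[(p[:,0]>.545)]
# edges
back=np.array([p[(abs(p[:,1]-y)<.004)][:,0].max() for y in np.arange(-.04,.16,.01)])
front=np.array([p[(abs(p[:,1]-y)<.004)][:,0].min() for y in np.arange(-.04,.16,.01)])
left=np.array([p[(abs(p[:,0]-x)<.004)][:,1].max() for x in np.arange(.58,.77,.01)])
right=np.array([p[(abs(p[:,0]-x)<.004)][:,1].min() for x in np.arange(.58,.77,.01)])
for n,e,s in(("back",back,.06),("front",front,.06),("left",left,.675),("right",right,.675)):
    k=np.arange(len(e));a=np.polyfit(k*.01,e,1);print(n,"med",np.median(e).round(4),"slope",a[0].round(4), e.round(3))
d=sel(t,(160,250,180,255),.185,.196);d=d[d[:,0]<.535]
l=line(d);print("door top line",l, "ang",np.arctan2(abs(l[0]),abs(l[1])))
u=l[:2]*np.sign(l[1])*-1; n=np.array([u[1],-u[0]])  # u towards free edge
q=(d[:,:2]-l[2:]);a=q@u;o=q@n;print("u",u,"n",n,"extent",np.percentile(a,[0,1,99,100]),"thick",np.percentile(o,[1,50,99]))
print("free end",l[2:]+u*np.percentile(a,99))
s=cloud(np.load("scene0.npz"))
# outer face seen by scene cam
f=sel(s,(215,285,205,260),.06,.185);f=f[(f[:,0]<.53)]
lf=line(f);print("face",lf,len(f),np.arctan2(abs(lf[0]),abs(lf[1])))
q=(f[:,:2]-l[2:]);print("face off",np.percentile(q@n,[5,25,50,75,95]),"along",np.percentile(q@u,[1,99]))
E
```

```text
back med 0.7894 slope 0.0215 [0.787 0.788 0.787 0.788 0.789 0.79  0.79  0.789 0.788 0.792 0.791 0.791
 0.79  0.789 0.789 0.792 0.792 0.789 0.792 0.791]
front med 0.552 slope 0.0251 [0.551 0.551 0.55  0.55  0.551 0.551 0.552 0.552 0.552 0.552 0.551 0.552
 0.553 0.553 0.553 0.553 0.553 0.555 0.555 0.555]
left med 0.1854 slope -0.0254 [0.188 0.188 0.185 0.187 0.187 0.188 0.185 0.185 0.186 0.187 0.184 0.185
 0.185 0.186 0.183 0.184 0.184 0.184 0.182 0.183]
right med -0.0718 slope -0.0278 [-0.068 -0.068 -0.071 -0.071 -0.071 -0.07  -0.07  -0.07  -0.07  -0.073
 -0.073 -0.072 -0.072 -0.072 -0.072 -0.072 -0.075 -0.074 -0.074 -0.074]
door top line [0.61305094 0.79004335 0.47231358 0.07700281] ang 0.6599166
u [-0.61305094 -0.79004335] n [-0.79004335  0.61305094] extent [-0.10680826 -0.10047289  0.09541771  0.09785244] thick [-0.00822157  0.00014018  0.00778863]
free end [0.41381767 0.00161868]
face [0.60983115 0.7925314  0.47401375 0.08834334] 2755 0.65584755
face off [0.00304808 0.00473212 0.00591767 0.00712501 0.0090847 ] along [-0.09947737  0.08877246]
```

```bash
cat >> h.py <<'E'
H=np.array([.547,.1695])
def door_pose(th,off,z):  # th world angle (shut .025), TCP off metres outward of face; tool x=-u
    u=np.array([-np.sin(th),-np.cos(th)]);n=np.array([-np.cos(th),np.sin(th)])
    p=H+.185*u+(.010+off)*n
    return np.r_[p,z],yawmat(np.arctan2(-u[1],-u[0]))
def yawmat(y):
    x=np.array([np.cos(y),np.sin(y),0]);d=np.array([0,0,-1.]);return np.stack([x,d,np.cross(x,d)],1)
def rel(s,p,M):
    A=rot(s);return np.r_[(A.T@(p-s["tcp_pos"]))*1000,R.from_matrix(A.T@M).as_rotvec()].round(3)
E
python3 - <<'E'
from h import *
from bench import readout
s=readout.sense();print(rel(s,*door_pose(.658,.045,.26)))
E
```

```text
[-4.65138e+02 -5.45630e+01  3.85254e+02 -1.00000e-03 -2.12300e+00
 -1.00000e-03]
```

Call:
move_arm(motion=[[1,0,-41,0,0,0,0],[1,-20,-55,20,0,-0.1,0],[1,-465,-55,385,0,-2.12,0],[1,-465,-55,385,0,-2.12,0],[1,-465,-55,385,0,-2.12,0]])

```text
time: 0.52
tcp_pos: [0.2459, -0.3686, 0.2601]
orientation: [0.661, -0.66, 0.252, -0.252]
force: [0.3, -0.0, 1.0]
opening: 0.0646
```

```bash
python3 - <<'E'
from h import *
from bench import readout
s=readout.sense();print(s["tcp_pos"],s["force"],s["qpos"],rel(s,*door_pose(.658,.045,.26)))
E
```

```text
[ 0.24585618 -0.36862405  0.26008041] [ 0.29722189 -0.0291063   0.96312341] [-1.06534521e+00  1.69798504e-02  1.72060212e+00  9.29202315e-05
  1.40448675e+00 -3.35754415e-01] [-1.75840e+02  2.55000e-01  4.13412e+02 -1.00000e-03 -1.64200e+00
 -0.00000e+00]
```

Call:
move_arm(motion=[[1,-176,0,413,0,-1.64,0],[1,-176,0,413,0,-1.64,0],[1,-176,0,413,0,-1.64,0],[1,-176,0,413,0,-1.64,0],[1,-176,0,413,0,-1.64,0]])

```text
time: 0.93
tcp_pos: [0.3137, -0.1715, 0.2604]
orientation: [-0.706, 0.706, -0.037, 0.037]
force: [0.5, -0.7, 0.8]
opening: 0.0307
```

```bash
python3 - <<'E'
from h import *
from bench import readout
s=readout.sense();print(s["tcp_pos"],s["force"],s["qpos"],rel(s,*door_pose(.658,.045,.26)))
E
```

```text
[ 0.31367032 -0.17154884  0.26041928] [ 0.48761398 -0.66687901  0.78842335] [-6.03027311e-01 -1.92089719e-01  1.91112023e+00  1.12627733e-05
  1.42230243e+00 -4.98603137e-01] [ 52.463   0.405 235.057   0.     -1.017   0.   ]
```

Call:
move_arm(motion=[[1,52,0,235,0,-1.017,0],[1,52,0,235,0,-1.017,0],[1,52,0,235,0,-1.017,0],[1,52,0,235,0,-1.017,0],[1,52,0,235,0,-1.017,0]])

```text
time: 1.35
tcp_pos: [0.3808, 0.026, 0.2605]
orientation: [-0.683, 0.683, 0.182, -0.182]
force: [0.4, -1.2, -0.6]
opening: 0.0006
```

```bash
python3 - <<'E'
from h import *
from bench import readout
s=readout.sense();print(s["tcp_pos"],s["force"],s["qpos"],rel(s,*door_pose(.658,.045,.26)))
E
```

```text
[0.38079462 0.02602634 0.26054215] [ 0.4117476  -1.2154759  -0.59784823] [-2.77835506e-02 -1.31818091e-01  1.86001978e+00 -1.95897471e-05
  1.41293388e+00 -5.49103091e-01] [23.591  0.546 21.892  0.    -0.391  0.   ]
```

Call:
move_arm(motion=[[1,24,0,22,0,-0.391,0],[1,24,0,22,0,-0.391,0],[1,24,0,22,0,-0.391,0],[1,24,40,22,0,-0.391,0],[1,24,80,22,0,-0.391,0]])

```text
time: 1.77
tcp_pos: [0.3916, 0.0551, 0.1804]
orientation: [-0.635, 0.636, 0.312, -0.309]
force: [1.5, -0.8, -1.5]
opening: 0.0005
```

```bash
python3 - <<'E'
from h import *
from bench import readout,cams
s=readout.sense();print(s["tcp_pos"],s["force"],s["qpos"],rel(s,*door_pose(.658,.010,.15)))
c=cams.read_camera("scene");a=c["pixels"][120:330,120:400,::-1];cv2.imwrite("pics/s1.png",cv2.resize(a,None,fx=2.8,fy=2.8,interpolation=cv2.INTER_CUBIC))
E
```

```text
[0.39156137 0.05509583 0.18037416] [ 1.54602148 -0.78669951 -1.48134038] [ 4.71050830e-02 -2.95987594e-02  1.95616147e+00 -1.18386605e-05
  1.21117348e+00 -8.61488221e-01] [ 6.3700e-01  3.0473e+01 -3.2931e+01  3.0000e-03 -4.0000e-03  2.0000e-03]
```

View pics/s1.png

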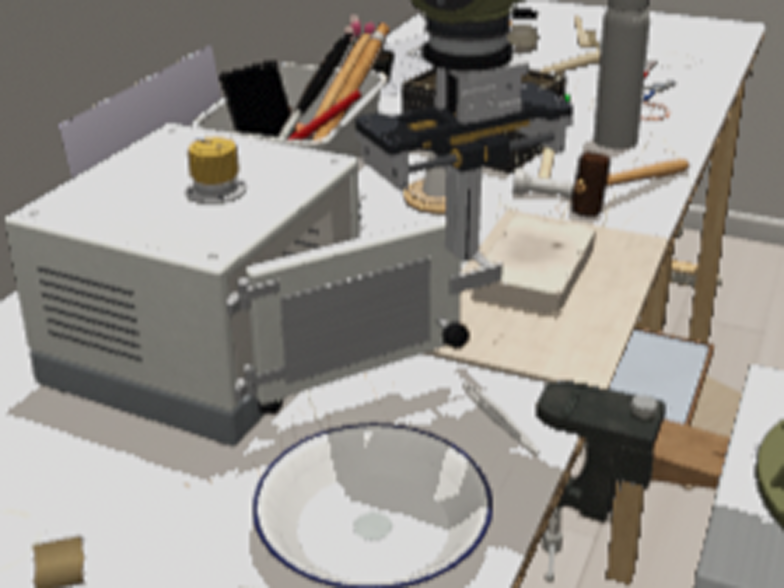

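```bash
python3 - <<'E'
from h import *
c=np.load("scene0.npz")
def pr(p):
    q=c["view"]@np.r_[p,1];uv=c["mtx"]@(np.array([q[0],-q[1],-q[2]]));uv=uv[:2]/uv[2];return ((uv-[120,120])*2.8).round()
print("tcp",pr([.3916,.0551,.18]),"push",pr(door_pose(.658,0,.16)[0]),"hinge",pr([.547,.1695,.16]),"free top",pr([.414,.0,.192]),"tcp+60",pr([.3916,.0551,.24]))
E
```

```text
tcp [463. 258.] push [438. 257.] hinge [248. 303.] free top [462. 215.] tcp+60 [465. 197.]
```

The fingers hang at (463,200–258) in front of the door's outer face, where my calibration puts them. Now lower them and bring them to the face.

Call:
move_arm(motion=[[1,0,30,0,0,0,0],[1,0,30,-18,0,0,0],[1,0,30,-26,0,0,0],[1,0,30,-33,0,0,0],[1,0,30,-36,0,0,0]])

```text
time: 2.23
tcp_pos: [0.4202, 0.0321, 0.1515]
orientation: [-0.636, 0.636, 0.31, -0.309]
force: [-0.4, -0.4, -0.1]
opening: 0.0004
```

```bash
python3 - <<'E'
from h import *
from bench import readout
s=readout.sense();print(s["tcp_pos"],s["force"])
for th in(.58,.5,.42,.34,.26,.18,.12,.08): print(th,rel(s,*door_pose(th,.010,.15)))
E
```

```text
[0.42022522 0.0320593  0.15150883] [-0.43925993 -0.38208735 -0.05853328]
0.58 [ 3.5800e-01  1.5190e+00 -1.0729e+01  1.0000e-03 -8.6000e-02  1.0000e-03]
0.5 [ 6.2500e-01  1.5340e+00 -2.5609e+01  1.0000e-03 -1.6600e-01  1.0000e-03]
0.42 [ 2.080e+00  1.549e+00 -4.042e+01  1.000e-03 -2.460e-01  1.000e-03]
0.34 [ 4.7140e+00  1.5640e+00 -5.5067e+01  1.0000e-03 -3.2600e-01  1.0000e-03]
0.26 [ 8.5100e+00  1.5810e+00 -6.9457e+01  1.0000e-03 -4.0600e-01  1.0000e-03]
0.18 [ 1.3445e+01  1.5980e+00 -8.3497e+01  1.0000e-03 -4.8600e-01  1.0000e-03]
0.12 [ 1.7873e+01  1.6110e+00 -9.3744e+01  1.0000e-03 -5.4600e-01  0.0000e+00]
0.08 [ 2.1164e+01  1.6200e+00 -1.0042e+02  1.0000e-03 -5.8600e-01  0.0000e+00]
```

Call:
move_arm(motion=[[1,0.3,1.5,-6,0,-0.05,0],[1,0.4,1.5,-13,0,-0.1,0],[1,0.6,1.5,-22,0,-0.15,0],[1,1.3,1.5,-31,0,-0.2,0],[1,2,1.5,-40,0,-0.245,0]])

```text
time: 2.65
tcp_pos: [0.4524, 0.0093, 0.1499]
orientation: [-0.593, 0.593, 0.386, -0.385]
force: [0.1, 0.1, 0.4]
opening: 0.0002
```

```bash
python3 - <<'E'
from h import *
from bench import readout,cams
s=readout.sense();print(s["tcp_pos"],s["force"])
for th in(.34,.26,.18,.12,.08): print(th,rel(s,*door_pose(th,.010,.15)))
c=cams.read_camera("top");np.savez("top1.npz",**c);t=cloud(c)
d=sel(t,(160,250,180,255),.185,.196);d=d[d[:,0]<.535];l=line(d);print("door world ang",np.arctan2(abs(l[0]),abs(l[1])),len(d))
a=c["pixels"][95:280,110:360,::-1];cv2.imwrite("pics/c2.png",cv2.resize(a,None,fx=3.2,fy=3.2,interpolation=cv2.INTER_CUBIC))
E
```

```text
[0.45244875 0.00928107 0.14990485] [0.14421036 0.06243729 0.39986163]
0.34 [-1.1980e+00 -8.2000e-02 -1.5848e+01  1.0000e-03 -7.7000e-02  0.0000e+00]
0.26 [-1.053e+00 -6.900e-02 -3.073e+01  1.000e-03 -1.570e-01  0.000e+00]
0.18 [ 2.8100e-01 -5.5000e-02 -4.5552e+01  1.0000e-03 -2.3700e-01  0.0000e+00]
0.12 [ 2.0570e+00 -4.5000e-02 -5.6573e+01  1.0000e-03 -2.9700e-01  0.0000e+00]
0.08 [ 3.6070e+00 -3.8000e-02 -6.3852e+01  1.0000e-03 -3.3700e-01  0.0000e+00]
door world ang 0.3230389 116
```

View pics/c2.png

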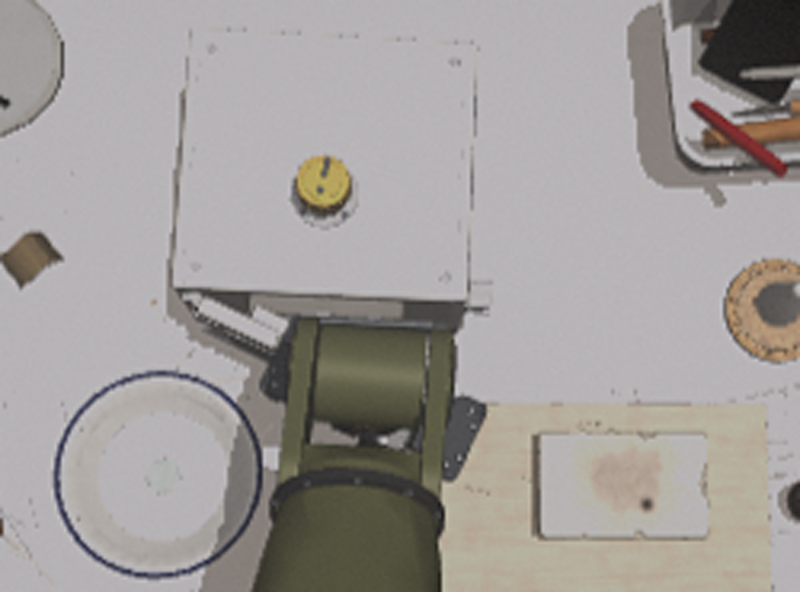

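The door edge visible at (190–285, 295–345) is now flatter, so the fingers are pushing it in, and the bystanders haven't moved. Continue.

Call:
move_arm(motion=[[1,-1,0,-9,0,-0.05,0],[1,-1,0,-19,0,-0.1,0],[1,-1,0,-30,0,-0.15,0],[1,0,0,-40,0,-0.2,0],[1,0.5,0,-48,0,-0.25,0]])

```text
time: 3.12
tcp_pos: [0.4965, -0.0097, 0.1497]
orientation: [-0.54, 0.541, 0.456, -0.456]
force: [-1.0, 1.0, 0.3]
opening: 0.0002
```

```bash
python3 - <<'E'
from h import *
from bench import readout,cams
s=readout.sense();print(s["tcp_pos"],s["force"])
for th in(.12,.08,.05,.025): print(th,rel(s,*door_pose(th,.010,.15)))
E
```

```text
[ 0.49653023 -0.00968646  0.14974887] [-1.0341897   1.04157799  0.3098444 ]
0.12 [-6.360e-01 -2.440e-01 -8.698e+00  1.000e-03 -4.900e-02  0.000e+00]
0.08 [-9.2500e-01 -2.3800e-01 -1.6135e+01  1.0000e-03 -8.9000e-02  0.0000e+00]
0.05 [-9.4600e-01 -2.3300e-01 -2.1717e+01  1.0000e-03 -1.1900e-01  0.0000e+00]
0.025 [-8.3600e-01 -2.2900e-01 -2.6367e+01  1.0000e-03 -1.4400e-01  0.0000e+00]
```

Call:
move_arm(motion=[[1,-0.5,0,-8,0,-0.05,0],[1,-1,0,-13,0,-0.08,0],[1,-1,0,-17,0,-0.1,0],[1,-1,0,-20,0,-0.12,0],[1,-1,0,-23,0,-0.144,0]])

```text
time: 3.53
tcp_pos: [0.518, -0.0144, 0.1493]
orientation: [0.507, -0.506, -0.493, 0.494]
force: [-10.5, -0.9, 6.7]
opening: 0.0006
```

Call:
move_arm(motion=[[1,0,0,-1.5,0,0,0],[1,0,0,-3,0,0,0],[1,0,0,-4.5,0,0,0],[1,0,0,-6,0,0,0],[1,0,0,-6,0,0,0]])

```text
time: 3.95
tcp_pos: [0.5233, -0.0146, 0.1491]
orientation: [0.507, -0.505, -0.493, 0.494]
force: [-13.1, -0.5, 8.3]
opening: 0.0007
```

Call:
move_arm(motion=[[1,0,0,-1.5,0,0,0],[1,0,0,-3,0,0,0],[1,0,0,-4,0,0,0],[1,0,0,-5,0,0,0],[1,0,0,-5,0,0,0]])

```text
time: 4.37
tcp_pos: [0.5242, -0.0146, 0.1489]
orientation: [0.51, -0.503, -0.49, 0.497]
force: [-48.8, -1.0, 27.9]
opening: 0.0007
```

The force jumped to 49 N with little motion, so the door is on its stop. Back off, rise and look.

Call:
move_arm(motion=[[1,0,0,6,0,0,0],[1,0,0,40,0,0,0],[1,0,0,60,0,0,0],[1,0,-41,80,0,0,0],[1,0,-82,115,0,0,0]])

```text
time: 4.78
tcp_pos: [0.4238, -0.012, 0.219]
orientation: [0.507, -0.506, -0.493, 0.494]
force: [0.8, 1.3, 1.0]
opening: 0.0005
```

Call:
move_arm(motion=[[0,0,-41,40,0,0,0],[0,0,-80,60,0,0,0],[0,0,-110,60,0,0,0],[0,0,-110,60,0,0,0],[0,0,-110,60,0,0,0]])

```text
time: 5.2
tcp_pos: [0.3652, -0.0106, 0.3308]
orientation: [-0.505, 0.508, 0.495, -0.492]
force: [-0.0, -0.2, -0.6]
opening: 0.0304
```

```bash
python3 - <<'E'
from h import *
from bench import readout,cams
s=readout.sense();print(s["tcp_pos"],s["force"],s["qpos"])
ims=[]
for n,b in(("top",(130,270,95,215)),("scene",(120,300,150,280))):
    c=cams.read_camera(n);np.savez(n+"2.npz",**c)
    a=c["pixels"][b[2]:b[3],b[0]:b[1],::-1];ims.append(cv2.resize(a,(400,int(400*a.shape[0]/a.shape[1]))))
h=max(i.shape[0] for i in ims);cv2.imwrite("pics/c3.png",np.hstack([cv2.copyMakeBorder(i,0,h-i.shape[0],0,0,0) for i in ims]))
f=cloud(np.load("scene2.npz"));p=sel(f,(180,260,190,275),.06,.18);p=p[(p[:,0]<.545)&(p[:,0]>.5)]
l=line(p);print(len(p),"face ang",np.arctan2(l[0]*np.sign(l[1]),abs(l[1])),"x at y=-.015",l[2]+(-.015-l[3])*l[0]/l[1])
E
```

```text
[ 0.36517197 -0.01055739  0.33083697] [-0.04302294 -0.20362574 -0.64020914] [-1.29312717e-01 -2.04216181e-01  1.76209805e+00  7.62723364e-05
  1.57808980e+00 -1.67431435e+00]
1664 face ang 0.026087957 x at y=-.015 0.5353472
```

View pics/c3.png

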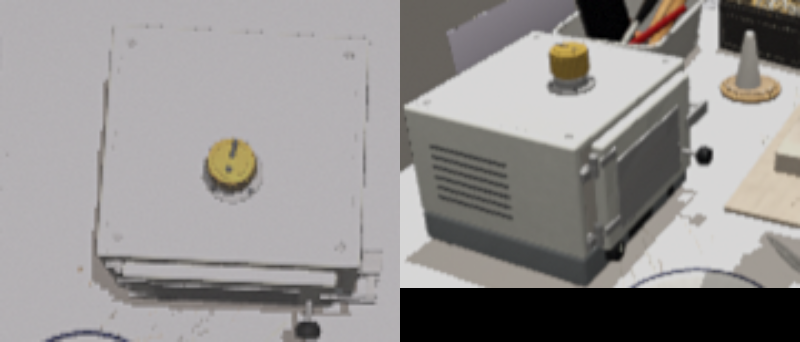

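The door lies flat against the front at (110–370, 262–295) in the left view. Its face angle is 0.026 against the kiln's −0.025 yaw, with x 0.535 at the push point (0.532 expected), so it is shut. The rib points to the back, slightly right, which puts the cap about 2.9 rad open. On to the cap.

```bash
python3 - <<'E'
from h import *
from bench import readout
s=readout.sense();y=np.arctan2(rot(s)[1,0],rot(s)[0,0]);print(y,rel(s,np.array([.6415,.058,.219]),yawmat(1.55)))
t=cloud(np.load("top2.npz"));c=sel(t,(195,228,138,168),.24,.28);print(cv2.minEnclosingCircle(c[:,:2].astype(np.float32)*1000),np.median(c,0))
E
```

```text
1.5450363443168091 [ 7.55970e+01  1.08535e+02 -2.74880e+02 -1.00000e-03 -5.00000e-03
  0.00000e+00]
((641.8201293945312, 56.52827453613281), 25.088315963745117) [0.6401715  0.05814896 0.24854807]
```

Call:
move_arm(motion=[[0,75,20,-275,0,0,0],[0,75,20,-275,0,0,0],[0,75,20,-275,0,0,0],[0,75,20,-275,0,0,0],[0,75,20,-275,0,0,0]])

```text
time: 5.72
tcp_pos: [0.5684, 0.0397, 0.311]
orientation: [0.507, -0.506, -0.493, 0.494]
force: [0.1, -0.1, 1.1]
opening: 0.0717
```

```bash
python3 - <<'E'
from h import *
from bench import readout
s=readout.sense();print(s["tcp_pos"],s["opening"],rel(s,np.array([.6415,.058,.219]),yawmat(1.55)))
E
```

```text
[0.56839204 0.03971573 0.31101562] 0.07167621059985928 [ 2.0162e+01  9.1767e+01 -7.2926e+01 -3.0000e-03 -5.0000e-03 -0.0000e+00]
```

Call:
move_arm(motion=[[0,20,0,-73,0,0,0],[0,20,0,-73,0,0,0],[0,20,0,-73,0,0,0],[0,20,20,-73,0,0,0],[0,20,40,-73,0,0,0]])

```text
time: 6.13
tcp_pos: [0.6404, 0.0572, 0.271]
orientation: [0.507, -0.506, -0.493, 0.494]
force: [-0.3, -0.1, -0.1]
opening: 0.094
```

```bash
python3 - <<'E'
from h import *
from bench import readout
s=readout.sense();print(s["tcp_pos"],s["force"],s["opening"],rel(s,np.array([.6415,.058,.219]),yawmat(1.55)))
E
```

```text
[0.6403867  0.05722434 0.27100919] [-0.30034471 -0.07343853 -0.06104613] 0.09404370700089269 [ 8.0900e-01  5.2007e+01 -1.2060e+00 -2.0000e-03 -5.0000e-03 -0.0000e+00]
```

Call:
move_arm(motion=[[0,0.8,25,-1,0,0,0],[0,0.8,52,-1,0,0,0],[0,0.8,52,-1,0,0,0],[1,0.8,52,-1,0,0,0],[1,0.8,52,-1,0,0,0]])

```text
time: 6.55
tcp_pos: [0.6414, 0.0578, 0.223]
orientation: [-0.506, 0.507, 0.494, -0.493]
force: [-0.3, -0.1, 0.4]
opening: 0.0843
```

Call:
move_arm(motion=[[1,0,0,0,0,0,0],[1,0,0,0,0,0,0],[1,0,0,0,0,0,0],[1,0,0,0,0,0,0],[1,0,0,0,0,0,0]])

```text
time: 6.97
tcp_pos: [0.6412, 0.0578, 0.2223]
orientation: [-0.506, 0.507, 0.494, -0.493]
force: [-0.0, 0.1, -0.9]
opening: 0.0508
```

```bash
python3 - <<'E'
from bench import readout
s=readout.sense();print(s["tcp_pos"],s["force"],s["torque"],s["opening"],s["qpos"])
E
```

```text
[0.64118191 0.05780089 0.22230442] [-5.20769792e-04  9.52813837e-02 -8.80875253e-01] [ 0.03282881 -0.16108983  0.06412345] 0.05076940926895574 [ 3.30173162e-02  5.03052188e-01  1.20080733e+00  1.16601422e-05
  1.43730821e+00 -1.51196436e+00]
```

Call:
move_arm(motion=[[1,0,0,0,0,0,0],[1,0,0,0,0,0,0],[1,0,0,0,0,0,0]])

```text
time: 7.22
tcp_pos: [0.6412, 0.0582, 0.2222]
orientation: [0.506, -0.506, -0.494, 0.493]
force: [-0.5, 4.7, 2.4]
opening: 0.0456
```

```bash
python3 - <<'E'
from bench import readout
s=readout.sense();print(s["tcp_pos"],s["force"],s["torque"],s["opening"],s["qpos"])
E
```

```text
[0.64118489 0.05821173 0.22222604] [-0.50783199  4.67207136  2.37942901] [ 0.74901573 -0.10962055  0.00377151] 0.04560290258521772 [ 3.34293335e-02  5.03158234e-01  1.20083078e+00  5.54808771e-04
  1.43715927e+00 -1.51198020e+00]
```

Gripped, opening 45.6 mm. Screw down.

Call:
move_arm(motion=[[1,0,0.1,0,0,0.1,0],[1,0,0.2,0,0,0.2,0],[1,0,0.3,0,0,0.3,0],[1,0,0.4,0,0,0.4,0],[1,0,0.5,0,0,0.5,0]])

```text
time: 7.63
tcp_pos: [0.6415, 0.0595, 0.2217]
orientation: [0.614, -0.613, -0.353, 0.351]
force: [6.0, 12.1, 0.8]
opening: 0.0453
```

```bash
cat > st.py <<'E'
from h import *
from bench import readout
s=readout.sense();A=rot(s);print(s["tcp_pos"].round(4),"F",s["force"].round(1),"T",s["torque"].round(3),s["opening"].round(4),"j6",s["qpos"][5],"yaw",np.arctan2(A[1,0],A[0,0]),"tilt",A[:,1].round(3))
E
python3 st.py
```

```text
Traceback (most recent call last):
  File "st.py", line 3, in <module>
    s=readout.sense();A=rot(s);print(s["tcp_pos"].round(4),"F",s["force"].round(1),"T",s["torque"].round(3),s["opening"].round(4),"j6",s["qpos"][5],"yaw",np.arctan2(A[1,0],A[0,0]),"tilt",A[:,1].round(3))
                                                                                                            ^^^^^^^^^^^^^^^^^^
AttributeError: 'float' object has no attribute 'round'
```

```bash
sed -i 's/s\["opening"\].round(4)/round(s["opening"],4)/; s/$//' st.py; echo 'print("F tool",(A.T@s["force"]).round(1),"T tool",(A.T@s["torque"]).round(2))'>>st.py; python3 st.py
```

```text
[0.6415 0.0595 0.2217] F [ 6.  12.1  0.8] T [ 2.437 -0.985  0.105] 0.0453 j6 -1.0070986086557394 yaw 1.0413333037954784 tilt [ 0.002  0.003 -1.   ]
F tool [13.4 -0.7  0.9] T tool [ 0.38 -0.1  -2.6 ]
```

Call:
move_arm(motion=[[1,1.3,0.1,0,0,0.1,0],[1,1.3,0.2,0,0,0.2,0],[1,1.3,0.3,0,0,0.3,0],[1,1.3,0.4,0,0,0.4,0],[1,1.3,0.5,0,0,0.5,0]])

```text
time: 8.05
tcp_pos: [0.6425, 0.0606, 0.2213]
orientation: [0.682, -0.681, -0.19, 0.188]
force: [9.0, 12.0, -1.4]
opening: 0.0452
```

```bash
python3 st.py
```

```text
[0.6425 0.0606 0.2213] F [ 9.  12.  -1.4] T [ 2.205 -1.712  0.086] 0.0452 j6 -0.5054224365318953 yaw 0.5413247426833686 tilt [ 0.003  0.003 -1.   ]
F tool [13.9  1.5  5.6] T tool [ 1.01 -0.08 -2.6 ]
```

Call:
move_arm(motion=[[1,1,0.1,0.4,0,0.1,0],[1,2,0.2,0.8,0,0.2,0],[1,2,0.3,0.8,0,0.3,0],[1,2,0.4,0.8,0,0.4,0],[1,2,0.5,0.8,0,0.5,0]])

```text
time: 8.47
tcp_pos: [0.644, 0.0612, 0.2208]
orientation: [0.707, -0.707, -0.015, 0.013]
force: [9.3, 6.1, -0.6]
opening: 0.0456
```

```bash
python3 st.py
```

```text
[0.644  0.0612 0.2208] F [ 9.3  6.1 -0.6] T [ 0.85  -1.817  0.105] 0.0456 j6 -0.002812877321425788 yaw 0.040548001356725906 tilt [ 0.003  0.001 -1.   ]
F tool [9.6 0.7 5.7] T tool [ 0.78 -0.1  -1.85]
```

Call:
move_arm(motion=[[1,0.8,0.1,0.4,0,0.1,0],[1,1.3,0.2,0.8,0,0.2,0],[1,1.3,0.3,0.8,0,0.3,0],[1,1.3,0.4,0.8,0,0.4,0],[1,1.3,0.5,0.8,0,0.5,0]])

```text
time: 8.88
tcp_pos: [0.6454, 0.061, 0.2203]
orientation: [0.688, -0.688, 0.16, -0.162]
force: [10.2, -2.1, -0.5]
opening: 0.0455
```

```bash
python3 st.py
```

```text
[0.6454 0.061  0.2203] F [10.2 -2.1 -0.5] T [-0.296 -1.985  0.129] 0.0455 j6 0.4984255546675857 yaw -0.4602080368961122 tilt [ 0.003 -0.001 -1.   ]
F tool [10.1  0.5  2.6] T tool [ 0.62 -0.13 -1.91]
```

Call:
move_arm(motion=[[1,0,0.1,0,0,0.1,0],[1,0,0.2,0,0,0.2,0],[1,0,0.3,0,0,0.3,0],[1,0,0.4,0,0,0.4,0],[1,0,0.4,0,0,0.4,0]])

```text
time: 9.3
tcp_pos: [0.6463, 0.0603, 0.22]
orientation: [0.643, -0.642, 0.293, -0.298]
force: [16.3, -4.8, -2.2]
opening: 0.0452
```

```bash
python3 st.py
```

```text
[0.6463 0.0603 0.22  ] F [16.3 -4.8 -2.2] T [-0.757 -3.003 -0.022] 0.0452 j6 0.900053636923697 yaw -0.862490747438117 tilt [ 0.006 -0.002 -1.   ]
F tool [14.3  2.3  9.2] T tool [ 1.79  0.02 -2.53]
```

```bash
python3 - <<'E'
from h import *
from bench import cams
c=cams.read_camera("scene");np.savez("scene3.npz",**c);d=cams.read_camera("top");np.savez("top3.npz",**d)
a=cv2.resize(c["pixels"][115:215,140:260,::-1],None,fx=4,fy=4,interpolation=cv2.INTER_CUBIC)
cv2.imwrite("pics/s3.png",a)
def pr(c,p):
    q=c["view"]@np.r_[p,1];uv=c["mtx"]@(np.array([q[0],-q[1],-q[2]]));return uv[:2]/uv[2]
for p in([.6415,.058,.217],[.6463,.0603,.217],[.6463,.0603,.24]):print(((pr(c,p)-[140,115])*4).round())
E
python3 st.py
```

```text
[233. 271.]
[225. 271.]
[222. 239.]
[0.6463 0.0603 0.22  ] F [16.5 -4.6 -2.3] T [-0.764 -3.073  0.014] 0.0453 j6 0.8939907932786906 yaw -0.8564504038746767 tilt [ 0.006 -0.002 -1.   ]
F tool [14.2  2.4  9.5] T tool [ 1.82 -0.01 -2.59]
```

View pics/s3.png

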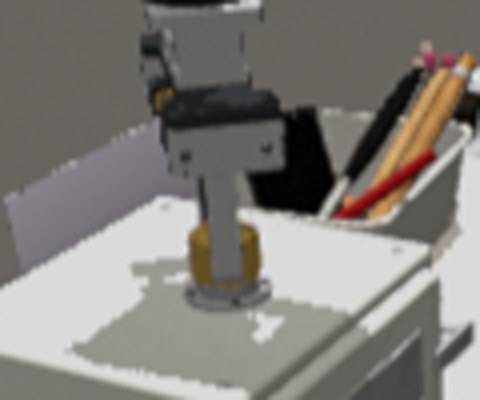

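The cap sits centred between the pads at (224,255), and its axis is a few mm further in x than my first estimate. Correct along the force and go on turning.

Call:
move_arm(motion=[[1,0.7,0,0.4,0,0,0],[1,1.4,0,0.9,0,0,0],[1,1.4,0,0.9,0,0.1,0],[1,1.4,0.1,0.9,0,0.2,0],[1,1.4,0.2,0.9,0,0.2,0]])

```text
time: 9.82
tcp_pos: [0.6468, 0.0598, 0.2198]
orientation: [-0.61, 0.61, -0.357, 0.359]
force: [7.0, -6.1, 1.1]
opening: 0.0453
```

```bash
python3 st.py
```

```text
[0.6468 0.0598 0.2198] F [ 7.  -6.1  1.1] T [-0.915 -1.181 -0.045] 0.0453 j6 1.099246359080253 yaw -1.0624355988357475 tilt [ 0.003 -0.002 -1.   ]
F tool [ 8.7 -1.   3.2] T tool [ 0.59  0.04 -1.37]
```

Call:
move_arm(motion=[[1,0.4,0.1,0.3,0,0.08,0],[1,0.8,0.1,0.3,0,0.16,0],[1,0.8,0.2,0.3,0,0.24,0],[1,0.8,0.2,0.3,0,0.3,0],[1,0.8,0.2,0.3,0,0.3,0]])

```text
time: 10.23
tcp_pos: [0.6472, 0.059, 0.2195]
orientation: [-0.55, 0.55, -0.444, 0.446]
force: [3.7, -7.2, 1.1]
opening: 0.0457
```

```bash
python3 st.py
```

```text
[0.6472 0.059  0.2195] F [ 3.7 -7.2  1.1] T [-1.154 -0.807 -0.048] 0.0457 j6 1.3958921827112292 yaw -1.3601082648555056 tilt [ 0.002 -0.002 -1.   ]
F tool [ 7.8 -1.1  2.1] T tool [ 0.55  0.05 -1.3 ]
```

Call:
move_arm(motion=[[1,0.5,0.1,0.2,0,0.07,0],[1,0.5,0.1,0.2,0,0.14,0],[1,0.5,0.2,0.2,0,0.2,0],[1,0.5,0.2,0.2,0,0.2,0]])

```text
time: 10.57
tcp_pos: [0.6475, 0.0584, 0.2194]
orientation: [-0.503, 0.503, -0.496, 0.498]
force: [4.6, -8.0, 2.2]
opening: 0.0457
```

```bash
python3 st.py
```

```text
[0.6475 0.0584 0.2194] F [ 4.6 -8.   2.2] T [-1.565 -0.706  0.549] 0.0457 j6 1.5944842616837862 yaw -1.5594267706174463 tilt [ 0.002 -0.003 -1.   ]
F tool [ 8.1 -2.2  4.5] T tool [ 0.69 -0.55 -1.57]
```

Vertical torque jumped to 0.55 N m, so it has bottomed. Press slightly more and hold.

Call:
move_arm(motion=[[1,0,0,0,0,0.05,0],[1,0,0,0,0,0.1,0],[1,0,0,0,0,0.1,0],[1,0,0,0,0,0.1,0],[1,0,0,0,0,0.1,0]])

```text
time: 10.98
tcp_pos: [0.6474, 0.0581, 0.2195]
orientation: [-0.478, 0.479, -0.52, 0.522]
force: [3.2, -9.7, 2.3]
opening: 0.0461
```

```bash
python3 st.py
```

```text
[0.6474 0.0581 0.2195] F [ 3.2 -9.7  2.3] T [-1.878 -0.405  0.371] 0.0461 j6 1.6907897854737421 yaw -1.655963364304117 tilt [ 0.001 -0.003 -1.   ]
F tool [ 9.4 -2.2  4. ] T tool [ 0.56 -0.37 -1.84]
```

Call:
move_arm(motion=[[1,0,0,0,0,-0.1,0],[1,-0.3,-0.2,-0.3,0,-0.2,0],[1,-0.5,-0.3,-0.5,0,-0.3,0],[1,-0.7,-0.4,-0.7,0,-0.4,0],[1,-0.7,-0.5,-0.7,0,-0.5,0]])

```text
time: 11.4
tcp_pos: [0.6471, 0.0596, 0.2199]
orientation: [-0.593, 0.593, -0.384, 0.386]
force: [5.7, -4.1, 1.3]
opening: 0.0459
```

```bash
python3 st.py
```

```text
[0.6471 0.0596 0.2199] F [ 5.7 -4.1  1.3] T [-0.828 -0.985 -0.051] 0.0459 j6 1.1874974494700143 yaw -1.1510593225417052 tilt [ 0.003 -0.002 -1.   ]
F tool [ 6.1 -1.3  3.6] T tool [ 0.56  0.05 -1.16]
```

Call:
move_arm(motion=[[1,-0.2,-0.1,0,0,-0.1,0],[1,-0.4,-0.2,0,0,-0.2,0],[1,-0.6,-0.3,0,0,-0.3,0],[1,-0.6,-0.4,0,0,-0.4,0],[1,-0.6,-0.5,0,0,-0.5,0]])

```text
time: 11.82
tcp_pos: [0.6462, 0.0608, 0.2204]
orientation: [-0.67, 0.67, -0.226, 0.226]
force: [-0.9, -0.2, 2.8]
opening: 0.0455
```

```bash
python3 st.py
```

```text
[0.6462 0.0608 0.2204] F [-0.9 -0.2  2.8] T [-0.231  0.148 -0.029] 0.0455 j6 0.6884051504622382 yaw -0.650635028969115 tilt [ 0.001 -0.001 -1.   ]
F tool [-0.6 -2.8 -0.7] T tool [-0.27  0.03 -0.02]
```

Call:
move_arm(motion=[[1,0,-0.1,0,0,-0.12,0],[1,0,-0.2,0,0,-0.24,0],[1,0,-0.4,0,0,-0.36,0],[1,0,-0.5,0,0,-0.48,0],[1,0,-0.6,0,0,-0.6,0]])

```text
time: 12.23
tcp_pos: [0.6447, 0.0614, 0.2209]
orientation: [-0.707, 0.707, -0.019, 0.016]
force: [-15.2, 1.1, 7.9]
opening: 0.0458
```

Call:
move_arm(motion=[[1,0,0,0,0,0,0],[1,0,0,0,0,0,0],[1,0,0,0,0,0,0],[1,0,0,0,0,0,0]])

```text
time: 12.57
tcp_pos: [0.6447, 0.0614, 0.2209]
orientation: [-0.707, 0.707, -0.021, 0.018]
force: [-13.9, 0.7, 7.4]
opening: 0.0453
```

```bash
python3 st.py; python3 - <<'E'
from h import *
from bench import cams
ims=[]
for n,b in(("top",(170,250,110,200)),("scene",(120,280,120,270))):
    c=cams.read_camera(n);np.savez(n+"4.npz",**c)
    a=c["pixels"][b[2]:b[3],b[0]:b[1],::-1];ims.append(cv2.resize(a,(400,int(400*a.shape[0]/a.shape[1])),interpolation=cv2.INTER_CUBIC))
h=max(i.shape[0] for i in ims);cv2.imwrite("pics/c4.png",np.hstack([cv2.copyMakeBorder(i,0,h-i.shape[0],0,0,0) for i in ims]))
f=cloud(np.load("scene4.npz"));p=sel(f,(180,260,190,275),.06,.18);p=p[(p[:,0]<.545)&(p[:,0]>.5)]
l=line(p);print(len(p),"face ang",np.arctan2(l[0]*np.sign(l[1]),abs(l[1])),"x at y=-.015",l[2]+(-.015-l[3])*l[0]/l[1])
E
```

```text
[0.6447 0.0614 0.2209] F [-13.9   0.7   7.4] T [0.06  2.472 0.013] 0.0453 j6 0.09323623433523606 yaw -0.054817408663330396 tilt [-0.004 -0.    -1.   ]
F tool [-14.   -7.4  -0.1] T tool [-0.08 -0.01  2.47]
1655 face ang 0.025004344 x at y=-.015 0.53566223
```

View pics/c4.png

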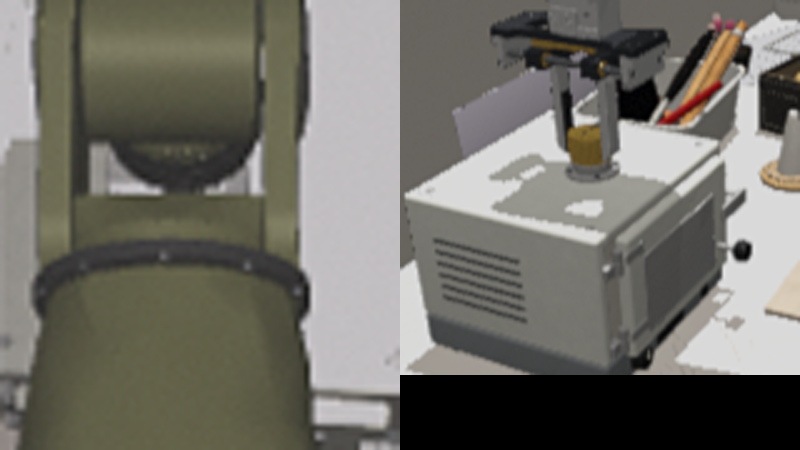

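The scene view shows the jaws on the cap at (587,148), the door flush (face angle 0.025) and the cone standing. Relieve the side load and zoom in on the rib.

Call:
move_arm(motion=[[1,-0.6,0,0,0,0,0],[1,-1.2,0,0,0,0,0],[1,-1.2,0,0,0,0,0],[1,-1.2,0,0,0,0,0]])

```text
time: 13.0
tcp_pos: [0.6445, 0.0614, 0.2209]
orientation: [-0.707, 0.707, -0.02, 0.019]
force: [-5.3, 1.5, 5.5]
opening: 0.0456
```

```bash
python3 st.py; python3 - <<'E'
from h import *
from bench import cams
c=cams.read_camera("scene");a=c["pixels"][155:200,170:225,::-1];cv2.imwrite("pics/c5.png",cv2.resize(a,None,fx=12,fy=12,interpolation=cv2.INTER_CUBIC))
E
```

```text
[0.6445 0.0614 0.2209] F [-5.3  1.5  5.5] T [0.024 0.954 0.048] 0.0456 j6 0.0934214099264661 yaw -0.05494924710109049 tilt [-0. -0. -1.]
F tool [-5.3 -5.5  1.2] T tool [-0.03 -0.05  0.95]
```

View pics/c5.png

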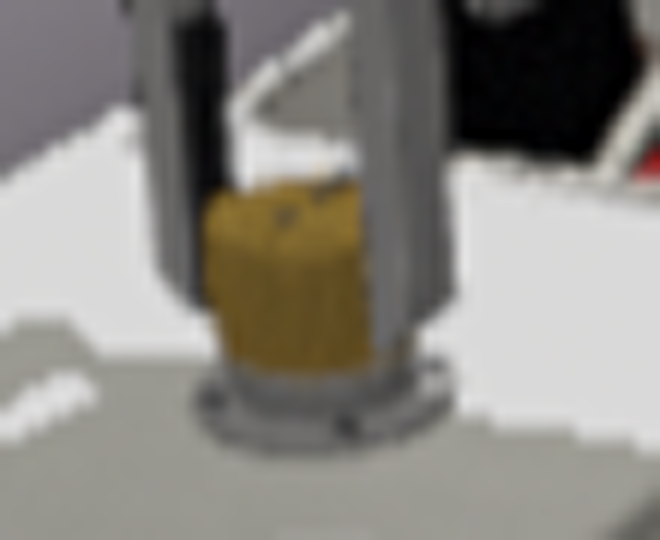

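The rib runs up-right from (287,215) to (335,185), roughly to the kiln's right. I'll measure its direction on the cap-top plane.

```bash
python3 - <<'E'
from h import *
from bench import cams
def unp(c,u,v,z):
    K=c["mtx"];V=c["view"];d=np.array([(u-K[0,2])/K[0,0],-(v-K[1,2])/K[1,1],-1.])@V[:3,:3];o=-V[:3,:3].T@V[:3,3]
    return (o+d*(z-o[2])/d[2])[:2]
t=np.load("top0.npz");n=lambda a,b:b
def dark(c,b,z,lim):
    g=c["pixels"].astype(int);out=[]
    for v in range(b[2],b[3]):
        for u in range(b[0],b[1]):
            if g[v,u,0]<lim: out.append((u,v,*(unp(c,u,v,z)*1000).round(1),g[v,u].tolist()))
    return out
print("top0");[print(o) for o in dark(t,(205,219,145,160),.249,150)]
c=cams.read_camera("scene");print("scene now");[print(o) for o in dark(c,(188,200,168,175),.2475,110)]
E
```

```text
top0
(211, 145, np.float64(659.4), np.float64(56.5), [99, 92, 79])
(212, 145, np.float64(659.5), np.float64(53.7), [83, 84, 89])
(213, 145, np.float64(659.6), np.float64(51.0), [140, 123, 75])
(216, 145, np.float64(659.8), np.float64(42.8), [148, 136, 116])
(211, 146, np.float64(656.6), np.float64(56.4), [103, 96, 86])
(212, 146, np.float64(656.6), np.float64(53.7), [83, 80, 79])
(211, 147, np.float64(653.7), np.float64(56.3), [95, 95, 95])
(212, 147, np.float64(653.8), np.float64(53.6), [102, 95, 78])
(210, 148, np.float64(650.8), np.float64(58.9), [133, 121, 76])
(211, 148, np.float64(650.9), np.float64(56.2), [87, 86, 94])
(212, 148, np.float64(651.0), np.float64(53.5), [135, 123, 79])
(210, 149, np.float64(648.0), np.float64(58.9), [110, 102, 78])
(211, 149, np.float64(648.1), np.float64(56.1), [85, 84, 92])
(212, 149, np.float64(648.2), np.float64(53.4), [145, 131, 82])
(218, 149, np.float64(648.6), np.float64(37.0), [147, 121, 69])
(211, 150, np.float64(645.2), np.float64(56.0), [129, 120, 88])
(209, 153, np.float64(636.6), np.float64(61.2), [120, 115, 91])
(210, 153, np.float6
[... 1990 characters left out ...]
)
(216, 159, np.float64(620.3), np.float64(41.6), [61, 53, 45])
(217, 159, np.float64(620.3), np.float64(38.9), [111, 108, 106])
scene now
(188, 168, np.float64(680.8), np.float64(43.0), [44, 44, 44])
(188, 169, np.float64(676.8), np.float64(48.9), [34, 35, 37])
(188, 170, np.float64(673.0), np.float64(54.8), [38, 31, 22])
(189, 170, np.float64(670.5), np.float64(53.7), [101, 94, 86])
(197, 170, np.float64(650.4), np.float64(45.3), [96, 85, 65])
(198, 170, np.float64(647.9), np.float64(44.3), [93, 79, 54])
(188, 171, np.float64(669.1), np.float64(60.6), [104, 83, 35])
(196, 171, np.float64(649.2), np.float64(52.2), [101, 84, 51])
(193, 173, np.float64(649.3), np.float64(66.8), [103, 86, 50])
```

Start angle by the rib was 2.97 rad, consistent with where the torque rose. The rib now points along the kiln's −y, about 1.55 ± 0.1 rad open, so I'll hand the job in.

```bash
python3 st.py; python3 -c "
from bench import order;print(order.close_job())"
```

```text
[0.6446 0.0614 0.2209] F [-4.7  1.3  6.4] T [0.054 0.951 0.055] 0.0457 j6 0.09337795193543924 yaw -0.054897190938772135 tilt [-0.001 -0.    -1.   ]
F tool [-4.7 -6.4  1.1] T tool [ 0.   -0.05  0.95]
the job is handed in; nothing more can be done
None
```

The kiln is ready for firing and the job is handed in. The door is shut, the cap is bottomed and backed off about a quarter turn, and the gripper still holds it for the grub screw. It took about 13 s of the 72 s, and no verdict was reported.

- **Door:** I pushed it until the force jumped to about 49 N with almost no movement, so it is on its stop. Its face then measured 0.025–0.026 rad, against about 0.025 rad for the kiln front, so it is within 0.012 rad of shut. I read that from the picture's depth data, not a direct joint reading. After backing the cap off it still read 0.025 rad.
- **Cap, screwed down:** The rib showed it starting about 2.97 rad open. I turned it clockwise about 3.1 rad, until the torque jumped from nearly nothing to 0.55 N m, then pressed a little further and held it. The fingers slipped about 0.1–0.2 rad on the knurling at the stop.
- **Cap, backed off:** I turned it back 1.60 rad. In the last picture the rib points to the kiln's right, which I read as about 1.55 ± 0.1 rad open. A rougher reading by eye gave about 1.4 rad; both are inside the 1.25–1.89 window.
- **Grip:** The arm was at rest at the end, with the jaws 45.7 mm apart on the 46 mm cap and the grip force at its fixed setting.

My first estimate of the cap's axis was 3–5 mm off. That put side loads of up to about 17 N on the cap while turning, which I worked down to about 5 N by the end. I did not measure the plate, brick and cone again at the end. They looked unmoved in the pictures that showed them, and the cone was still standing in the last wide view.

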